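# Find the leg whose mortise is too shallow and hold the depth gauge in it

## Robot

A 6-joint arm with a two-finger parallel gripper is mounted at the origin on a cart in front of the work surface, level with it; the furniture and walls round the work are solid. World frame = base frame: x ahead of the robot, y to its left, z up, the work surface at z = 0. Lengths are in m, angles in rad, forces in N, time in s.
With the tool pointing down it reaches from about 0.25 to 0.85 m from the base axis. Payload 12.5 kg.
Tool frame: the origin (TCP) lies between the finger pads; the fingertips stand 8 mm ahead of it and the grasp point (between the pads) lies 11 mm behind it (arm.nose_length is the distance from the TCP to the fingertips, in m); z points along the fingers, y is the line along which they close (so a half turn about z gives the same grasp; the last joint's range is limited). The gripper opens to 93 mm and grips with 3 to 60 N. Pads are 15 mm wide; open, the fingers measure 128 mm over their backs; the gripper's body (75 mm by 188 mm) begins 65 mm behind the grasp point.
Start: joints at [1.042, 0.351, 1.652, -0, 1.139, -0.085], TCP at [0.236, 0.497, 0.227] pointing down, gripper open.
Joint ranges: [-2.75, 2.75], [-0.79, 2.1], [0.01, 2.65], [-1.57, 4.71], [0.07, 3.14], [-2.87, 2.87]. Speed limits (rad/s): [2.22, 2.22, 2.79, 3.14, 3.14, 3.14].

## Interface

Orientations are given as a rotation vector (axis times angle).
In Python, from plant import arm gives the robot as it stands.
- The arm moves only by the shell command python3 -m pendant 'ROWS'. ROWS is text: rows parted by semicolons, each of 7 numbers parted by spaces: the shift along the tool's x, y, z each as a share of 0.06 m, from -1 to 1, then the turn, a rotation vector about the tool's x, y, z each as a share of 0.1 rad, from -1 to 1, then the closure, from 0 (fully open) to 1 (shut). A call has exactly 8 rows; each row shifts and turns the commanded pose from where the row before left it, along the tool's axes as they then stand; what a row does not reach is not made up. A row lasts 1/8 s, in which the tool goes at most 62.5 mm and 10.7 degrees, less where a joint would pass 70% of its speed; a pose out of reach is approached as far as the arm can. A call with a number of a shift or a turn outside -1 to 1 is refused whole. A call with a gripper value outside its range is refused whole. The fingers move at their own pace and stop on an object; the grip force is fixed at half the most. Time passes only in rows, so rows that do not move let the fingers close, or fill a call up. It gives the time, the measured TCP pose, the force, the opening and the grip force at its end, in the units of the state.
- arm.read_state(): the state, without advancing time (a new reading comes with each control period).
- arm.capture(name): name is "scene" or "top"; returns (picture, depth): 480x640x3 uint8, red, green, blue; 480x640 float32, m along the optical axis (not along the pixel's ray), 0 where there is no reading.
- arm.camera_params(name): a dict with "fx", "fy", "cx", "cy" (pixels), "R" (3x3) and "t" (3): a world point X has camera coordinates R X + t. Camera axes: x right, y down, z forward; pixel columns grow to the right and rows downward; lengths in m; the calibration is good to about 2 mm. A picture is of the moment at which its call begins. camera_params takes no time and is no camera call.
- arm.finish_job(): hands the job in; it is judged then, once.
The state is a dict: "clock": time; "qpos": joint angles; "dq": joint speeds; "joint_torque": joint torques, N m; "position": TCP position; "ee_rot": TCP orientation; "wrist_force": force on the tool from outside, world axes, zero at the start; "moment": the same for the moment, N m; "gripper_width": finger opening in m; "gripper_force": force on a finger pad.
Only numpy, scipy, OpenCV 4.12 (cv2) and the standard library are available. Lean on these libraries where they do the work, as an engineer would, in place of code of your own. Each camera call takes 0.05 s, during which the arm holds its last target. There are 200 camera calls.

## Task

One of the three table legs has a mortise chopped only 24 mm deep instead of 34 mm: find it with the depth gauge, feeling for the bottom, and finish while still holding the gauge in that mortise so that I can read it and lock its screw. Hold the gauge upright with its stock flat on the wood and square across the leg, the rod on the pencil line at the middle of the mortise and pressed lightly onto the bottom. Leave the legs and the other tools lying where they are, and do not let go of the gauge.

Things in the scene. Friction and masses are not known exactly. Their poses are not given: they have to be found in the camera images.
- leg_a: one of three outwardly alike square table legs of pale wood, 48 x 48 x 300 mm, 0.45 kg, lying loose side by side about 130 mm apart; which lies where changes. Origin under its middle on the bench, x along the leg to the mortised end (away from the robot), z up. In its top face is a blind mortise 50 mm long along x, 16 mm wide, flat-bottomed, 34 mm deep in two legs and 24 mm in one
- leg_b: another of the three legs, same size, axes and origin as leg_a; mortise 34 or 24 mm deep, hard to tell by eye
- leg_c: another of the three legs, same size, axes and origin as leg_a; mortise 34 or 24 mm deep, hard to tell by eye
- leg_a_mark (a point): the middle of the mortise's mouth on leg_a: in the top face, 48 mm above the bench and 85 mm from the leg's origin along its x, where a thin dark pencil line squared across the face marks the middle of the mortise's length; axes as the leg's
- leg_b_mark (a point): the middle of the mortise's mouth on leg_b: in the top face, 48 mm above the bench and 85 mm from the leg's origin along its x, where a thin dark pencil line squared across the face marks the middle of the mortise's length; axes as the leg's
- leg_c_mark (a point): the middle of the mortise's mouth on leg_c: in the top face, 48 mm above the bench and 85 mm from the leg's origin along its x, where a thin dark pencil line squared across the face marks the middle of the mortise's length; axes as the leg's
- depth_gauge: depth gauge standing upright on its stock, 0.21 kg: a 6 mm steel rod with a dark wooden grip 22 x 22 mm (sides along x and y), 92 to 138 mm above the tip. Origin at the rod's lower tip, z up the rod. The aluminium stock, a cross bar 80 mm long along y, 32 mm along x, 20 mm high, slides on the rod but cannot turn; its brass locking screw on the -x side reaches 27 mm from the rod
- gauge_tip (a point): lower end of the gauge's rod (same point as the gauge's origin)
- gauge_grip (a point): middle of the gauge's wooden grip, 115 mm above the rod's tip
- gauge_stock (a joint): how far the rod stands out below the underside of the stock, m: 0 flush (as the gauge stands or hangs), at most 0.06. The locking screw is slack: when lifted, the stock (0.12 kg, 0.15 N friction) drops to the flush position; lowered over a mortise it stays on the wood and the rod slides on down through it
- mallet: wooden mallet 125 x 321 x 60 mm lying on the left, head towards the work, bystander
- try_square: try square 176 x 115 x 19 mm lying on the right, bystander
- pencil: carpenter's pencil 158 mm long lying on the right, bystander
There are look-alikes about, which are no part of the job. Leave any purple look-alike of the depth_gauge alone.

How it is judged:
By the outcome, as a careful person would: the job done as asked, in the order asked, and still so for the second after the job is handed in, while the arm keeps its last pose, push and grip.
It also fails if it takes over 51 s, if anything falls off the work surface, if the arm or the gripper's body presses on something with over 40 N, if the wrist force passes 120 N, or if a joint passes its speed limit or range.

## Working session

There is one attempt and no reset: what is moved stays moved. The work goes in short steps, Python scripts to look and compute and a shell command to move; the robot and the scene stay as the last step left them, time stands still between calls to the robot, and variables do not carry over. Pictures are saved under pics/ and viewed, at most 10 in all, crops included, and the job is handed in when it is done.

```bash
mkdir -p pics; ls; python3 - <<'E'
from plant import arm
import cv2,numpy as np
s=arm.read_state();print({k:np.round(v,3) for k,v in s.items()})
for n in("scene","top"):
    p,d=arm.capture(n);cv2.imwrite(f"pics/{n}0.png",p[:,:,::-1]);np.savez(f"{n}0.npz",p=p,d=d)
    c=arm.camera_params(n);print(n,c["fx"],c["fy"],c["cx"],c["cy"],np.round(c["R"],3).tolist(),np.round(c["t"],3))
E
```

```text
pics
{'clock': np.float64(0.0), 'qpos': array([ 1.042,  0.351,  1.652,  0.   ,  1.139, -0.085]), 'dq': array([-0.001, -0.002, -0.   , -0.   ,  0.001,  0.001]), 'joint_torque': array([ 0.0000e+00, -4.9734e+01, -2.8525e+01,  7.0000e-02,  2.6000e-02,
       -0.0000e+00]), 'position': array([0.236, 0.496, 0.226]), 'ee_rot': array([-6.910e-01, -3.064e+00,  2.000e-03]), 'wrist_force': array([-0.16 , -0.365,  0.64 ]), 'moment': array([-0.014, -0.007, -0.025]), 'gripper_force': np.float64(0.0), 'gripper_width': np.float64(0.093)}
scene 451.601308690645 451.601308690645 317.3538674332388 240.9286758052232 [[0.792, -0.61, 0.024], [-0.255, -0.367, -0.895], [0.554, 0.703, -0.446]] [-0.342  0.193  0.899]
top 460.02507201304417 460.02507201304417 323.67383048420646 249.5465893420584 [[-0.03, -1.0, 0.002], [-0.994, 0.029, -0.105], [0.105, -0.005, -0.994]] [0.008 0.476 1.444]
```

View pics/scene0.png

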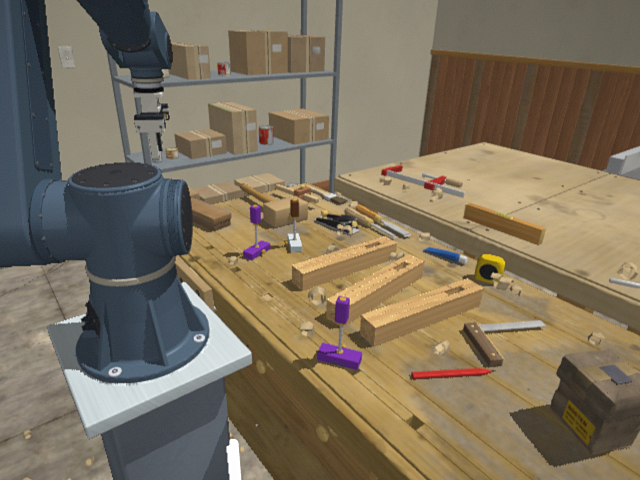

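View pics/top0.png

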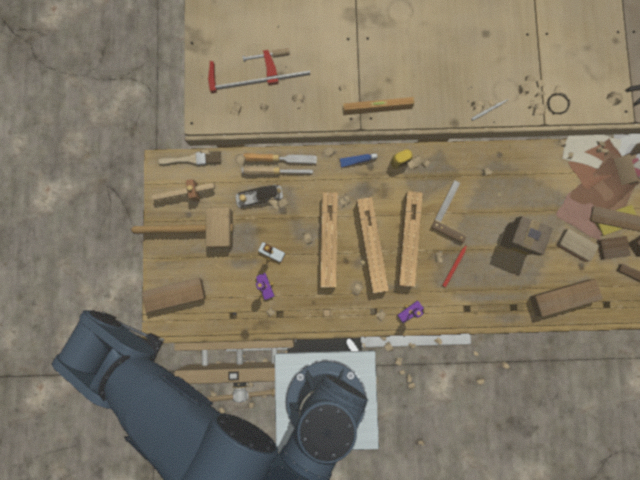

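The top view shows the legs at about (329,240), (372,245) and (410,240). There are three gauge-like things. The one at top (271,252) / scene (295,228) has a bare aluminium stock and a brown grip, so it fits the description. The two purple ones, at top (265,287) / scene (257,245) and top (411,312) / scene (342,335), are look-alikes. I'll confirm this in a crop and measure.

```bash
cat > h.py <<'E'
import numpy as np,cv2
from plant import arm
def ray(c,u,v):
    R,t=np.array(c["R"]),np.array(c["t"]);d=R.T@np.array([(u-c["cx"])/c["fx"],(v-c["cy"])/c["fy"],1.]);return -R.T@t,d
def onz(c,u,v,z):
    o,d=ray(c,u,v);return o+d*(z-o[2])/d[2]
def cloud(c,d):
    v,u=np.mgrid[:480,:640];P=np.stack([(u-c["cx"])/c["fx"]*d,(v-c["cy"])/c["fy"]*d,d],-1)
    return (P-np.array(c["t"]))@np.array(c["R"])
E
python3 - <<'E'
from h import *
C={n:arm.camera_params(n) for n in("scene","top")}
D={n:np.load(n+"0.npz") for n in C}
W={n:cloud(C[n],D[n]["d"]) for n in C}
# legs
w=W["top"];m=((w[...,2]>.035)&(w[...,2]<.06)&(D["top"]["d"]>0)).astype(np.uint8)
for n,b in(("top",(300,180,440,300)),):
    mm=np.zeros_like(m);mm[b[1]:b[3],b[0]:b[2]]=m[b[1]:b[3],b[0]:b[2]]
    mm=cv2.morphologyEx(mm,cv2.MORPH_OPEN,np.ones((3,3)))
    for c in cv2.findContours(mm,0,2)[0]:
        if cv2.contourArea(c)<500:continue
        q=np.array([onz(C[n],u,v,.048)[:2] for u,v in c[:,0]],np.float32)
        r=cv2.minAreaRect(q);z=w[...,2][cv2.drawContours(mm*0,[c],0,1,-1)>0];print("leg",np.round(r[0],4),np.round(r[1],4),r[2],"z",np.median(z))
for n,b in(("top",(250,232,292,275)),("scene",(280,192,310,256))):
    w=W[n][b[1]:b[3],b[0]:b[2]];p=D[n]["p"][b[1]:b[3],b[0]:b[2]]
    z=w[...,2];
    for lo,hi in((.012,.03),(.085,.16)):
        k=(z>lo)&(z<hi)
        if k.sum():
            q=w[k];print(n,lo,k.sum(),"mean",np.round(q.mean(0),4),"min",np.round(q.min(0),3),"max",np.round(q.max(0),3))
            if lo<.05:r=cv2.minAreaRect(q[:,:2].astype(np.float32));print(r)
a=cv2.resize(D["scene"]["p"][185:265,240:330],None,fx=6,fy=6,interpolation=2)
b=cv2.resize(D["top"]["p"][185:305,240:300],None,fx=4,fy=4,interpolation=2)
cv2.imwrite("pics/crop1.png",np.hstack([a,b])[:,:,::-1])
E
```

```text
leg [ 0.4865 -0.1583] [0.2995 0.0495] 7.546694278717041 z 0.04773912567284319
leg [ 0.507 -0.023] [0.0479 0.2964] 87.10369110107422 z 0.04766762451358891
leg [ 0.5025 -0.2803] [0.05   0.3004] 82.47382354736328 z 0.04749427021513054
top 0.012 200 mean [0.4683 0.1596 0.0199] min [0.404 0.122 0.012] max [0.507 0.203 0.03 ]
((0.4474277198314667, 0.17605912685394287), (0.08042263984680176, 0.09424654394388199), 63.70615005493164)
top 0.085 68 mean [0.4742 0.1612 0.1331] min [0.462 0.15  0.101] max [0.489 0.176 0.144]
scene 0.012 331 mean [0.5198 0.228  0.0208] min [0.442 0.119 0.012] max [0.688 0.478 0.03 ]
((0.565734326839447, 0.2931064963340759), (0.40649837255477905, 0.08322074264287949), 51.583309173583984)
scene 0.085 147 mean [0.4694 0.1547 0.1183] min [0.458 0.146 0.085] max [0.482 0.174 0.141]
```

View pics/crop1.png

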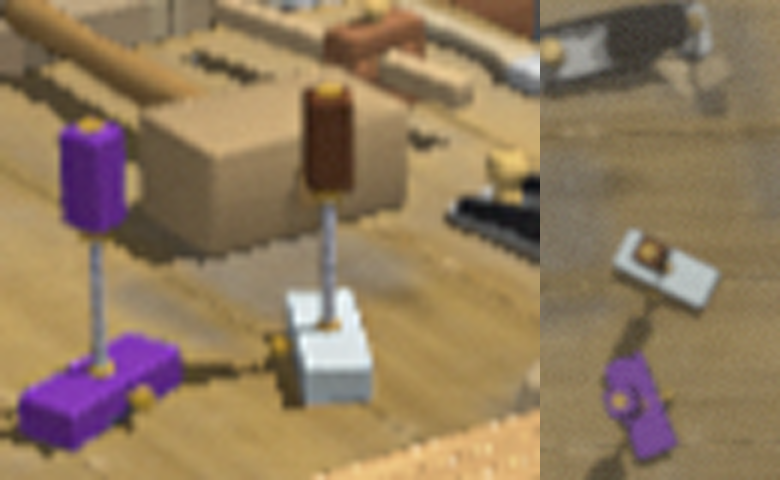

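The crop confirms it: the gauge with the bare aluminium stock and brown grip is the real one. Its brass screw points towards the robot, and the purple one to its left is the look-alike. Next I'll take precise poses from both views.

```bash
cat > m.py <<'E'
from h import *
C={n:arm.camera_params(n) for n in("scene","top")}
def legs(n,p,d,box):
    w=cloud(C[n],d);m=((abs(w[...,2]-.048)<.008)&(w[...,0]>.3)&(w[...,0]<.72)&(w[...,1]<.08)&(w[...,1]>-.4)&(d>0)).astype(np.uint8)
    m=cv2.morphologyEx(m,cv2.MORPH_OPEN,np.ones((3,3)));out=[]
    for c in cv2.findContours(m,0,2)[0]:
        if cv2.contourArea(c)<500:continue
        q=np.array([onz(C[n],u,v,.048)[:2] for u,v in c[:,0]],np.float32)
        (x,y),(a,b),t=cv2.minAreaRect(q)
        t=np.deg2rad(t if a>b else t-90);t=(t+np.pi/2)%np.pi-np.pi/2
        f=cv2.drawContours(m*0,[c],0,1,-1)
        e=cv2.erode(f,np.ones((3,3)))
        z=np.median(w[...,2][e>0])
        out.append((x,y,t,a,b,z))
        # mortise: dark or deep within footprint, far half
        g=p.mean(2);ax=np.array([np.cos(t),np.sin(t)])
        hull=cv2.drawContours(m*0,[cv2.convexHull(c)],0,1,-1);e=cv2.erode(hull,np.ones((5,5)))
        med=np.median(g[e>0]);k=(e>0)&(g<.72*med)
        v,u=np.nonzero(k);P=np.array([onz(C[n],*uv,.048)[:2] for uv in zip(u,v)])-[x,y]
        s=P@ax;l=P@[-ax[1],ax[0]];j=(s>.03)&(s<.13)&(abs(l)<.015);
        mk=np.array([x,y])+.085*ax
        print(n,"leg c",np.round([x,y],4),"yaw",round(np.degrees(t),2),"size",np.round([a,b],3),"z",round(float(z),4),"mark",np.round(mk,4),"dark s",np.round(np.percentile(s[j],[2,50,98]),3) if j.any() else None,"l",np.round(np.percentile(l[j],[2,50,98]),3) if j.any() else None,j.sum())
if __name__=="__main__":
    for n in C:
        D=np.load(n+"0.npz");legs(n,D["p"],D["d"],None)
    box={"top":(250,232,292,275),"scene":(280,192,310,258)}
    G={}
    for n,b in box.items():
        p=np.load(n+"0.npz")["p"][b[1]:b[3],b[0]:b[2]];hsv=cv2.cvtColor(p,cv2.COLOR_RGB2HSV)
        st=((hsv[...,1]<45)&(hsv[...,2]>140)).astype(np.uint8)
        br=((hsv[...,2]<120)&(hsv[...,1]>110)&((hsv[...,0]<12)|(hsv[...,0]>172))).astype(np.uint8)
        for nm,k in(("stock",st),("grip",br)):
            c=max(cv2.findContours(k,0,1)[0],key=cv2.contourArea)
            r=cv2.minAreaRect(c);uv=np.array(r[0])+b[:2];print(n,nm,k.sum(),uv,r[1],r[2],cv2.boundingRect(c))
            if nm=="stock" and n=="top":
                q=np.array([onz(C[n],u+b[0],v+b[1],.02)[:2] for u,v in c[:,0]],np.float32);print(cv2.minAreaRect(q))
            G[n,nm]=uv
    # two-view: grip
    o1,d1=ray(C["top"],*G["top","grip"]);o2,d2=ray(C["scene"],*G["scene","grip"])
    A=np.stack([d1,-d2],1);s=np.linalg.lstsq(A,o2-o1,rcond=None)[0];print("grip",o1+d1*s[0],o2+d2*s[1])
E
python3 m.py
```

```text
scene leg c [ 0.4984 -0.2854] yaw -7.4 size [0.058 0.309] z 0.0489 mark [ 0.5826 -0.2964] dark s [0.067 0.09  0.112] l [-0.004  0.004  0.011] 78
scene leg c [ 0.4832 -0.1634] yaw 7.69 size [0.31  0.057] z 0.049 mark [ 0.5674 -0.152 ] dark s [0.067 0.09  0.11 ] l [-0.005  0.004  0.011] 52
scene leg c [ 0.5033 -0.0286] yaw -2.76 size [0.062 0.31 ] z 0.0489 mark [ 0.5882 -0.0327] dark s [0.067 0.09  0.111] l [-0.001  0.006  0.012] 41
top leg c [ 0.4866 -0.1586] yaw 7.59 size [0.3   0.049] z 0.0478 mark [ 0.5708 -0.1474] dark s [0.064 0.09  0.107] l [-0.009 -0.004  0.004] 45
top leg c [ 0.507 -0.023] yaw -2.9 size [0.048 0.296] z 0.0477 mark [ 0.5918 -0.0273] dark s [0.07  0.093 0.106] l [-0.006 -0.002  0.004] 39
top leg c [ 0.5026 -0.2806] yaw -7.61 size [0.049 0.3  ] z 0.0475 mark [ 0.5869 -0.2919] dark s [0.064 0.087 0.11 ] l [-0.008 -0.002  0.004] 60
top stock 188 [270.90000153 251.20000076] (25.043960571289062, 10.28591251373291) 26.56505012512207 (8, 10, 27, 19)
((0.47666165232658386, 0.16288010776042938), (0.08083834499120712, 0.03295038640499115), 61.79125213623047)Traceback (most recent call last):
  File "m.py", line 33, in <module>
    c=max(cv2.findContours(k,0,1)[0],key=cv2.contourArea)
ValueError: max() iterable argument is empty
```

```bash
python3 -m pendant '0 0 0 0 0 0.49 0;-0.7 -0.35 0 0 0 0 0;-0.8 -0.4 0 0 0 0 0;-0.8 -0.4 0 0 0 0 0;-0.8 -0.4 0 0 0 0 0;-0.8 -0.4 0 0 0 0 0;-0.8 -0.4 0 0 0 0 0;-0.8 -0.4 0 0 0 0 0'
cat > st.py <<'E'
# delta to a target in tool axes (units of rows); args x y z [yaw of tool y, deg]
import sys;from h import *;from scipy.spatial.transform import Rotation as Ro
s=arm.read_state();R=Ro.from_rotvec(s["ee_rot"]).as_matrix();p=s["position"]
print("t",round(float(s["clock"]),2),"p",np.round(p,4),"z",np.round(R[:,2],4),"ytool",round(float(np.degrees(np.arctan2(R[1,1],R[0,1]))),2),"F",np.round(s["wrist_force"],2),"w",round(float(s["gripper_width"]),4),"gf",round(float(s["gripper_force"]),1))
if len(sys.argv)>3:
    t=np.array(list(map(float,sys.argv[1:4])));y=float(sys.argv[4]) if len(sys.argv)>4 else np.degrees(np.arctan2(R[1,1],R[0,1]))
    a=np.radians(y);yt=np.array([np.cos(a),np.sin(a),0]);zt=np.array([0,0,-1.]);T=np.stack([np.cross(yt,zt),yt,zt],1)
    print("turn units",np.round(Ro.from_matrix(R.T@T).as_rotvec()/.1,3),"shift units after turn",np.round(T.T@(t-p)/.06,3))
E
python3 st.py .476 .162 .104 61.8
```

```text
clock: 1.1
position: [0.4495, 0.1936, 0.2266]
ee_rot: [-0.766, -3.047, 0.0]
wrist_force: [-0.3, 0.8, 0.2]
gripper_width: 0.0926
gripper_force: 0.0
t 1.1 p [0.4495 0.1936 0.2266] z [-1.e-04 -0.e+00 -1.e+00] ytool 61.77 F [-0.34  0.84  0.23] w 0.0926 gf 0.0
turn units [-0.001 -0.001 -0.006] shift units after turn [-0.638 -0.256  2.043]
```

```bash
python3 -m pendant '-0.4 -0.16 0 0 0 0 0;-0.24 -0.1 0 0 0 0 0;0 0 0 0 0 0 0;0 0 0.4 0 0 0 0;0 0 0.6 0 0 0 0;0 0 0.6 0 0 0 0;0 0 0.44 0 0 0 0;0 0 0 0 0 0 0' >/dev/null
python3 st.py .476 .162 .104 61.8
python3 - <<'E'
from h import *
p,d=arm.capture("scene");cv2.imwrite("pics/g1.png",cv2.resize(p[150:280,210:350],None,fx=4.3,fy=4.3,interpolation=2)[:,:,::-1])
E
```

```text
t 2.1 p [0.4737 0.164  0.103 ] z [-3.5e-03 -7.0e-04 -1.0e+00] ytool 61.83 F [-0.23  0.01 -0.38] w 0.093 gf 0.0
turn units [-0.023 -0.027  0.006] shift units after turn [-0.05  -0.011 -0.017]
```

View pics/g1.png

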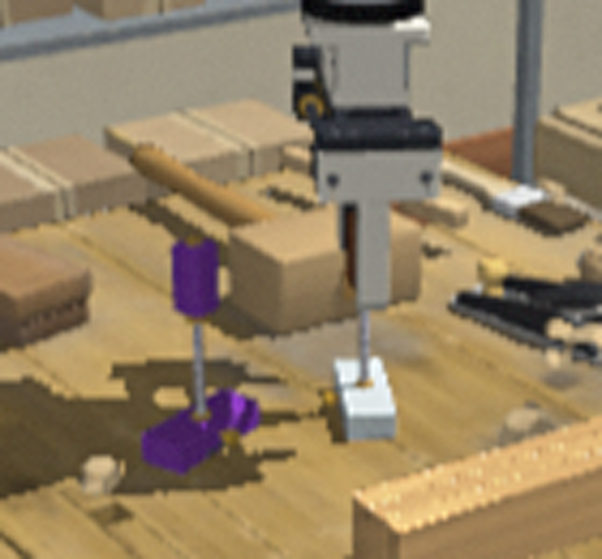

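The gauge stands between the fingers. The rod is at crop (365,345) and the near finger at (373,260), which fits the measured offset of about 3 mm. I'll let it settle, check and then close.

```bash
python3 -m pendant '0 0 0 0 0 0 0;0 0 0 0 0 0 0;0 0 0 0 0 0 0.3;0 0 0 0 0 0 0.6;0 0 0 0 0 0 1;0 0 0 0 0 0 1;0 0 0 0 0 0 1;0 0 0 0 0 0 1' >/dev/null
python3 st.py .476 .162 .104 61.8
```

```text
t 3.15 p [0.4752 0.1633 0.1042] z [-1.e-04 -0.e+00 -1.e+00] ytool 61.76 F [ 0.5   0.38 -0.91] w 0.0377 gf 0.0
turn units [-0.    -0.    -0.006] shift units after turn [-0.021 -0.013  0.003]
```

```bash
python3 -m pendant '0 0 0 0 0 0 1;0 0 0 0 0 0 1;0 0 0 0 0 0 1;0 0 0 0 0 0 1;0 0 -0.1 0 0 0 1;0 0 -0.4 0 0 0 1;0 0 -0.4 0 0 0 1;0 0 -0.4 0 0 0 1' >/dev/null
python3 st.py .5918 -.0273 .18 87.1
```

```text
t 4.15 p [0.4751 0.1633 0.1832] z [-1.e-04 -0.e+00 -1.e+00] ytool 61.76 F [ 0.09 -0.53 -2.  ] w 0.0219 gf 30.0
turn units [-0.    -0.    -4.422] shift units after turn [-2.103 -3.074  0.054]
```

```bash
python3 -m pendant '0 0 0 0 0 -0.9 1;0 0 0 0 0 -0.9 1;0 0 0 0 0 -0.9 1;0 0 0 0 0 -0.9 1;0 0 0 0 0 -0.82 1;-0.6 -0.85 0 0 0 0 1;-0.6 -0.85 0 0 0 0 1;-0.6 -0.85 0 0 0 0 1' >/dev/null
python3 st.py .5918 -.0273 .18 87.1
```

```text
t 5.15 p [0.5762 0.0034 0.1826] z [ 3.e-04  1.e-04 -1.e+00] ytool 87.11 F [ 0.29  0.2  -1.43] w 0.0219 gf 30.0
turn units [0.001 0.003 0.001] shift units after turn [-0.286 -0.498  0.044]
```

```bash
python3 -m pendant '-0.2 -0.35 0 0 0 0 1;-0.09 -0.15 0 0 0 0 1;0 0 0 0 0 0 1;0 0 0.15 0 0 0 1;0 0 0.15 0 0 0 1;0 0 0 0 0 0 1;0 0 0 0 0 0 1;0 0 0 0 0 0 1' >/dev/null
python3 st.py .5918 -.0273 .155 87.1
python3 - <<'E'
from h import *
P=[]
for n,b in (("scene",(330,185,430,305)),("top",(290,175,390,295))):
    p,d=arm.capture(n);np.savez(n+"1.npz",p=p,d=d);P.append(cv2.resize(p[b[1]:b[3],b[0]:b[2]],None,fx=4,fy=4,interpolation=2))
cv2.imwrite("pics/l1.png",np.hstack(P)[:,:,::-1])
E
```

```text
t 6.15 p [ 0.5913 -0.0258  0.1645] z [ 4.e-04 -1.e-04 -1.e+00] ytool 87.09 F [ 0.02 -0.22 -2.51] w 0.0219 gf 30.0
turn units [-0.     0.005 -0.002] shift units after turn [-0.009 -0.025  0.158]
```

View pics/l1.png

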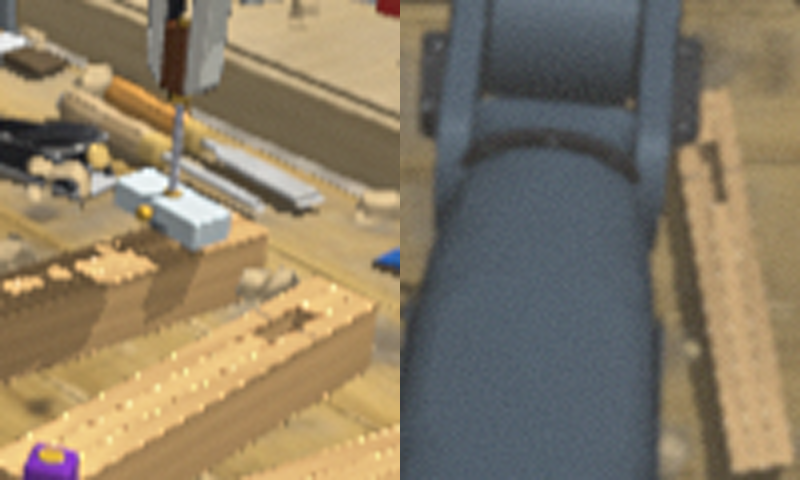

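```bash
python3 - <<'E'
from h import *
c=arm.camera_params("scene")
print(onz(c,240+329/6-.4,185+325/6-.4,.02),"vs top .4767 .1629")
print(onz(c,330+174/4-.4,185+197/4-.4,.0805),"vs tcp .5913 -.0258")
# per-image stock centroid now, via depth at stock top
d=np.load("scene1.npz");w=cloud(c,d["d"]);h=cv2.cvtColor(d["p"],cv2.COLOR_RGB2HSV)
k=np.zeros((480,640),bool);k[220:250,355:392]=1
k&=(h[...,1]<60)&(h[...,2]>140)
q=w[k];print(k.sum(),np.round(np.percentile(q,[3,50,97],axis=0),4))
t=q[q[:,2]>np.percentile(q[:,2],97)-.008];print("top",len(t),cv2.minAreaRect(t[:,:2].astype(np.float32)),np.median(t[:,2]))
E
```

```text
[0.4760499 0.1642734 0.02     ] vs top .4767 .1629
[ 0.58929849 -0.02855706  0.0805    ] vs tcp .5913 -.0258
367 [[ 0.575  -0.0655  0.0016]
 [ 0.5965 -0.0134  0.0779]
 [ 0.7847  0.1305  0.0883]]
top 142 ((0.23151063919067383, -0.3976249098777771), (1.1028058528900146, 0.07252061367034912), 45.98966979980469) 0.08185090659753977
```

```bash
python3 -m pendant '-0.01 -0.025 0 0 0 0 1;0 0 0.1 0 0 0 1;0 0 0.1 0 0 0 1;0 0 0.1 0 0 0 1;0 0 0.1 0 0 0 1;0 0 0.1 0 0 0 1;0 0 0.07 0 0 0 1;0 0 0 0 0 0 1' >/dev/null
python3 st.py .5918 -.0273 .1262 87.1
```

```text
t 7.25 p [ 0.5916 -0.0273  0.1297] z [-5.e-04  1.e-04 -1.e+00] ytool 87.09 F [-0.43 -0.16 -0.24] w 0.0221 gf 30.0
turn units [ 0.    -0.005 -0.002] shift units after turn [-0.003  0.     0.058]
```

```bash
python3 -m pendant '0 0 0.01 0 0 0 1;0 0 0.01 0 0 0 1;0 0 0.01 0 0 0 1;0 0 0.01 0 0 0 1;0 0 0.01 0 0 0 1;0 0 0.01 0 0 0 1;0 0 0 0 0 0 1;0 0 0 0 0 0 1' >/dev/null
python3 st.py .5918 -.0273 .1182 87.1
```

```text
t 8.25 p [ 0.5917 -0.0273  0.1264] z [-0.  0. -1.] ytool 87.09 F [-0.91  0.4  -1.17] w 0.0222 gf 30.0
turn units [ 0.    -0.    -0.002] shift units after turn [-0.001  0.     0.137]
```

```bash
python3 -m pendant '0 0 0.05 0 0 0 1;0 0 0.05 0 0 0 1;0 0 0.02 0 0 0 1;0 0 0.01 0 0 0 1;0 0 0.01 0 0 0 1;0 0 0.01 0 0 0 1;0 0 0.01 0 0 0 1;0 0 0 0 0 0 1' >/dev/null
python3 st.py .5918 -.0273 .1182 87.1
```

```text
t 9.25 p [ 0.592  -0.0274  0.1179] z [ 9.e-04 -1.e-04 -1.e+00] ytool 87.09 F [-2.06 -0.03  9.7 ] w 0.0218 gf 30.0
turn units [-0.001  0.009 -0.002] shift units after turn [ 0.003  0.001 -0.004]
```

10 N appeared at tcp z = 0.118, so this mortise is 34 mm deep. On to the middle leg.

```bash
python3 -m pendant '0 0 -0.1 0 0 0 1;0 0 -0.3 0 0 0 1;0 0 -0.4 0 0 0 1;0 0 -0.35 0 0 0 1;0 0 0 0 0 -0.9 1;0 0 0 0 0 -0.93 1;0 -0.5 0 0 0 0 1;0 -0.7 0 0 0 0 1' >/dev/null
python3 st.py .5708 -.1474 .165 97.6
```

```text
t 10.25 p [ 0.6013 -0.0989  0.1869] z [ 4.e-04 -0.e+00 -1.e+00] ytool 97.67 F [-0.16 -0.52 -1.58] w 0.0217 gf 30.0
turn units [-0.001  0.004  0.013] shift units after turn [ 0.612 -0.735  0.365]
```

```bash
python3 -m pendant '0.3 -0.4 0 0 0 0 1;0.3 -0.33 0 0 0 0 1;0.01 0 0 0 0 0 1;0 0 0.15 0 0 0 1;0 0 0.2 0 0 0 1;0 0 0 0 0 0 1;0 0 0 0 0 0 1;0 0 0 0 0 0 1' >/dev/null
python3 st.py .5708 -.1474 .130 97.6
python3 - <<'E'
from h import *
p,d=arm.capture("scene");np.savez("scene2.npz",p=p,d=d)
p=p[205:325,350:500];cv2.imwrite("pics/l2.png",cv2.resize(p,None,fx=5,fy=5,interpolation=2)[:,:,::-1])
E
```

```text
t 11.25 p [ 0.5709 -0.1469  0.1651] z [ 4.e-04 -1.e-04 -1.e+00] ytool 97.59 F [-0.28  0.09 -1.62] w 0.0218 gf 30.0
turn units [-0.002  0.004 -0.002] shift units after turn [ 0.003 -0.008  0.585]
```

View pics/l2.png

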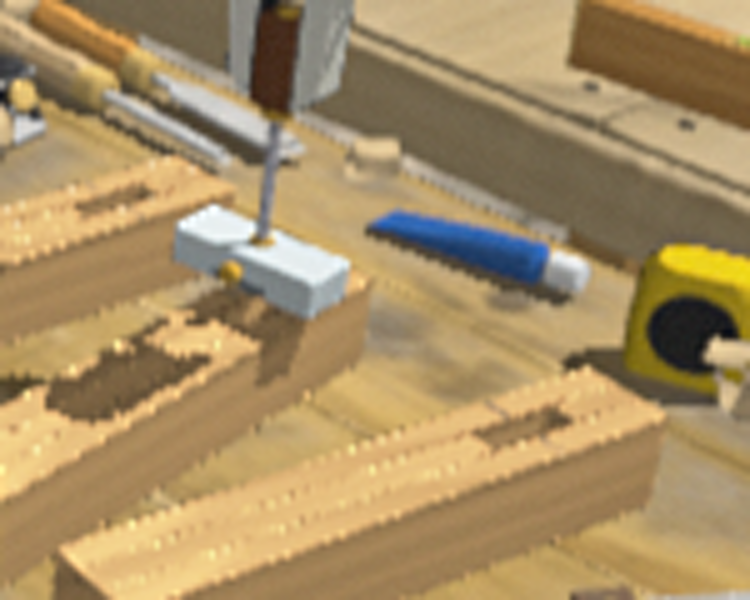

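The gauge hangs over the end of the middle leg, with the rod entering its stock at crop (263,240). The first leg has not moved, and the third leg's mortise is at crop (523,428). Lowering.

```bash
python3 -m pendant '0 -0.008 0.1 0 0 0 1;0 0 0.1 0 0 0 1;0 0 0.1 0 0 0 1;0 0 0.1 0 0 0 1;0 0 0.1 0 0 0 1;0 0 0.08 0 0 0 1;0 0 0 0 0 0 1;0 0 0 0 0 0 1' >/dev/null
python3 st.py .5708 -.1474 .1182 97.6
python3 - <<'E'
from h import *
c=arm.camera_params("scene")
print(onz(c,350+263/5-.4,205+240/5-.4,.081),"tcp .5709 -.1469"); print("leg3 mortise",onz(c,350+523/5-.4,205+428/5-.4,.048))
E
python3 -m pendant '0 0 0.01 0 0 0 1;0 0 0.01 0 0 0 1;0 0 0.01 0 0 0 1;0 0 0.01 0 0 0 1;0 0 0.01 0 0 0 1;0 0 0.005 0 0 0 1;0 0 0 0 0 0 1;0 0 0 0 0 0 1' >/dev/null
python3 st.py .5708 -.1474 .1182 97.6
```

```text
t 12.3 p [ 0.5707 -0.1474  0.1301] z [-1.e-04  1.e-04 -1.e+00] ytool 97.58 F [-0.84 -0.52 -1.37] w 0.0218 gf 30.0
turn units [ 0.001 -0.001 -0.004] shift units after turn [-0.001 -0.     0.199]
[ 0.57350888 -0.14473939  0.081     ] tcp .5709 -.1469
leg3 mortise [ 0.58566559 -0.29290396  0.048     ]
t 13.3 p [ 0.571  -0.1475  0.128 ] z [ 9.e-04 -3.e-04 -1.e+00] ytool 97.58 F [-4.24  1.64 10.23] w 0.0218 gf 30.0
turn units [-0.004  0.008 -0.003] shift units after turn [0.004 0.001 0.163]
```

Contact came at tcp z = 0.128 with 10 N, which is 24 mm: this is the short mortise. I'll ease the push and check the centring on the pencil line.

```bash
python3 -m pendant '0 0 -0.01 0 0 0 1;0 0 0 0 0 0 1;0 0 0 0 0 0 1;0 0 0 0 0 0 1;0 0 0 0 0 0 1;0 0 0 0 0 0 1;0 0 0 0 0 0 1;0 0 0 0 0 0 1' >/dev/null
python3 st.py .5708 -.1474 .1282 97.6
python3 - <<'E'
from h import *
p,d=arm.capture("scene");np.savez("scene3.npz",p=p,d=d)
p=p[225:295,370:450];cv2.imwrite("pics/l3.png",cv2.resize(p,None,fx=8,fy=8,interpolation=2)[:,:,::-1])
E
```

```text
t 14.3 p [ 0.571  -0.1474  0.1281] z [ 6.e-04 -2.e-04 -1.e+00] ytool 97.58 F [-2.54  2.12  7.46] w 0.0221 gf 30.0
turn units [-0.002  0.006 -0.004] shift units after turn [ 0.003  0.001 -0.002]
```

View pics/l3.png

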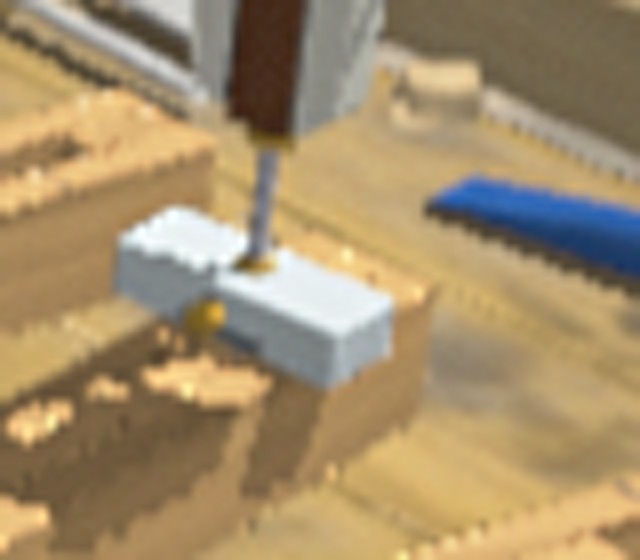

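The stock lies flat across the middle leg. Its near lower corners are at about crop (335,388) and (118,290), the rod is at (257,260), and the leg's far right top corner is at (432,290).

```bash
python3 - <<'E'
from h import *
c=arm.camera_params("scene");t=np.radians(7.6);o=np.array([.4866,-.1586]);ax=np.array([np.cos(t),np.sin(t)]);ay=np.array([-ax[1],ax[0]])
f=lambda n,u,v,z,e:print(n,np.round([(onz(c,370+u/8-.44,225+v/8-.44,z)[:2]-o)@a*1000 for a in(ax,ay)],1),"expected",e)
f("rod",257,262,.068,(85,0));f("near right bottom",335,388,.048,(69,-40));f("near left bottom",118,290,.048,(69,40))
f("near right top",335,337,.068,(69,-40));f("near left top",118,238,.068,(69,40));f("far right top",392,298,.068,(101,-40));f("far left top",177,207,.068,(101,40));f("leg corner",434,288,.048,(150,-24))
# mortise of this leg in the first scene picture
p=np.load("scene0.npz")["p"];g=p[255:310,370:440]
cv2.imwrite("pics/m0.png",cv2.resize(g,None,fx=10,fy=10,interpolation=2)[:,:,::-1])
E
```

```text
rod [88.4  2.3] expected (85, 0)
near right bottom [ 73.3 -38.6] expected (69, -40)
near left bottom [73.9 41.1] expected (69, 40)
near right top [ 67.4 -39.9] expected (69, -40)
near left top [69.7 40.2] expected (69, 40)
far right top [ 99.5 -38.1] expected (101, -40)
far left top [99.6 40.2] expected (101, 40)
leg corner [147.2 -24.7] expected (150, -24)
```

View pics/m0.png

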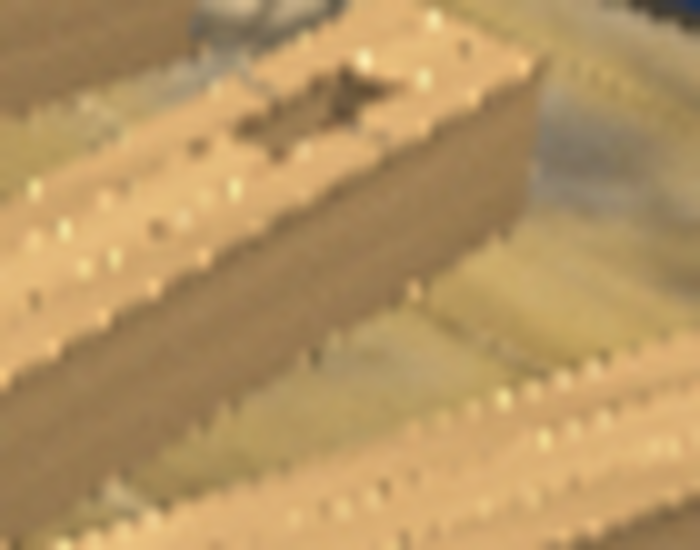

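The pencil line runs from (250,72) to (378,135) in this crop. I'll compute where the scene camera puts it.

```bash
python3 - <<'E'
from h import *
c=arm.camera_params("scene");t=np.radians(7.6);o=np.array([.4866,-.1586]);ax=np.array([np.cos(t),np.sin(t)]);ay=np.array([-ax[1],ax[0]])
f=lambda n,u,v:print(n,np.round([(onz(c,370+u/10-.45,255+v/10-.45,.048)[:2]-o)@a*1000 for a in(ax,ay)],1))
f("line left",250,72);f("line right",378,135);f("line mid",314,103.5);f("mortise near L",240,130);f("near R",280,157);f("far L",348,66);f("far R",390,90);f("corner",540,63)
E
```

```text
line left [88.7 21.1]
line right [ 86.  -18.4]
line mid [87.3  1.1]
mortise near L [63.5  5.7]
near R [60.  -8.5]
far L [109.    6.4]
far R [106.6  -7.6]
corner [145.5 -25.1]
```

```bash
python3 -m pendant '0 0 -0.01 0 0 0 1;0 0 0 0 0 0 1;0 0 0 0 0 0 1;0 0 0 0 0 0 1;0 0 0 0 0 0 1;0 0 0 0 0 0 1;0 0 0 0 0 0 1;0 0 0 0 0 0 1' >/dev/null
python3 st.py .5708 -.1474 .1282 97.6
```

```text
t 15.35 p [ 0.5709 -0.1475  0.1281] z [ 3.e-04 -0.e+00 -1.e+00] ytool 97.57 F [-0.98  0.79  4.64] w 0.0219 gf 30.0
turn units [-0.001  0.003 -0.005] shift units after turn [ 0.001  0.001 -0.002]
```

Light push of about 5 N, upright, square and centred. Handing in.

```bash
python3 -c "
from plant import arm
print(arm.finish_job())"
```

```text
the job is handed in; nothing more can be done
None
```

The middle leg has the 24 mm mortise. I handed the job in with the arm still holding the gauge in it: upright, stock flat and square across the leg, rod within about 2 mm of the pencil line and pressing the bottom with about 5 N. I measured the left leg at 34 mm and did not gauge the right one.

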